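Lay out torch parts in reverse for reassembly

TASK

The four parts of the gas torch stand in the full wooden rack in the order they came off, the first next to the rack's brass knob. Move them to the empty rack in the reverse order for reassembly: the part farthest from the knob in the full rack goes into the bay next to the other rack's knob, the next one into the next bay, and so on until the part that was next to the knob is farthest from it. Every part shall stand the same way up as it stood, flat in the middle of its bay.

Things in the scene. Friction and masses are not known exactly. Their poses are not given: they have to be found in the camera images.
- full_rack: fixed wooden rack, board 252x66x14 mm, holds the four parts in a row along its x; upright brass knob 22 mm high at x=-0.119. Origin: middle of the row, on the underside; z up. Bay centres y=0, x=-0.075 (by the knob), -0.025, 0.025, 0.075. Strips 4 mm thick, 22 mm above the worktop, part the bays (46 mm clear, open to +-y: straddle parts along y). Parts stand on seat plates, 18 mm above the worktop
- empty_rack: fixed wooden rack, board 252x66x14 mm, like full_rack but empty, four bays in a row along its x; upright brass knob 22 mm high at x=-0.119. Origin: middle of the row, on the underside; z up. Bay centres y=0, x=-0.075 (by the knob), -0.025, 0.025, 0.075. Strips 4 mm thick, 22 mm above the worktop, part the bays (46 mm clear, open to +-y). A 44 mm square pad in each, its top 18 mm above the worktop
- burner_head: brass burner head of a gas torch, an upright tube 19 mm in diameter on a hexagon foot 22 x 25 mm, 8 mm high; 56 mm high in all. Origin: centre of its underside; z up along the tube. Loose, about 85 g
- sleeve_ring: grey rubber sleeve ring lying flat, 33 mm in diameter, 13 mm high, open in the middle; rigid. Origin: centre of its underside; z up. Loose, about 15 g
- copper_cup: small copper cup, mouth up, 24 mm across the mouth and about 18 mm across the bottom, 13 mm high. Origin: centre of its underside; z up. Loose, about 15 g
- union_nut: brass union nut: a hexagon 28 mm across its flats (two flats face +-y of the rack at the start) and 16 mm high, with a round collar 23 mm in diameter above it; 28 mm high in all. Origin: centre of its underside; z up. Loose, about 60 g
- seat_burner_head: fixed thin square aluminium seat plate, 44 x 44 x 4 mm, in one bay of the full rack; the burner head stands on its middle at the start, and it shows which bay that part came from. Origin: centre of its underside; its top is 18 mm above the worktop. x and y along the rack's
- seat_sleeve_ring: fixed thin square aluminium seat plate, 44 x 44 x 4 mm, in one bay of the full rack; the rubber sleeve ring stands on its middle at the start, and it shows which bay that part came from. Origin: centre of its underside; its top is 18 mm above the worktop. x and y along the rack's
- seat_copper_cup: fixed thin square aluminium seat plate, 44 x 44 x 4 mm, in one bay of the full rack; the copper cup stands on its middle at the start, and it shows which bay that part came from. Origin: centre of its underside; its top is 18 mm above the worktop. x and y along the rack's
- seat_union_nut: fixed thin square aluminium seat plate, 44 x 44 x 4 mm, in one bay of the full rack; the union nut stands on its middle at the start, and it shows which bay that part came from. Origin: centre of its underside; its top is 18 mm above the worktop. x and y along the rack's
There are look-alikes about, which are no part of the job. Several things have the shape of the union_nut; the one meant has the colours described above.

How it is judged:
By the outcome, as a careful person would: the job done as asked, in the order asked, and still so for the second after the job is handed in, with the robot touching nothing.
It also fails if it takes over 99 s, if anything falls off the work surface, if the arm or the gripper's body presses on something with over 40 N, if the wrist force passes 120 N, or if a joint passes its speed limit or range.

ROBOT

A 7-joint arm with a two-finger parallel gripper is mounted at the origin on a cart in front of the work surface, level with it; the furniture and walls round the work are solid. World frame = base frame: x ahead of the robot, y to its left, z up, the work surface at z = 0. Lengths are in m, angles in rad, forces in N, time in s.
With the tool pointing down it reaches from about 0.425 to 0.925 m from the base axis. Payload 6.8 kg.
Tool frame: the origin (TCP) lies midway between the tips of the shut fingers; the grasp point (between the pads) lies 19 mm behind it; x points along the fingers, y is the direction in which the jaws open and shut, and the axes are right-handed (so a half turn about x gives the same grasp; the last joint's range is limited). The gripper opens to 85 mm and grips with 20 to 120 N. Pads are 22 mm wide; open, the fingers measure 114 mm over their backs; the gripper's body (76 mm by 85 mm) begins 54 mm behind the grasp point. The pads swing forward as they close: fully open they stand 13 mm farther back than shut.
Start: joints at [1.157, 0.477, 0.022, 1.555, -0.011, 1.109, -0.083], TCP at [0.203, -0.644, 0.231] pointing down, gripper open.
Joint ranges: [-2.96, 2.96], [-0.34, 2.1], [-1.41, 1.46], [0.24, 2.44], [-1.37, 4.51], [0.17, 1.92], [-2.96, 2.96]. Speed limits (rad/s): [2.39, 2.39, 3.14, 3.14, 3.14, 3.14, 3.14].

INTERFACE

Orientations are given as a rotation vector (axis times angle).
In Python, from bench import r, viewer, nets gives the robot as it stands.
- The arm moves only by the shell command python3 -m pendant 'ROWS' [FORCE]. ROWS is JSON, one flat list of numbers, 5 for each row, row after row: the finger opening in mm, from 0 to 85.4, then the shift along the tool's x, y, z in mm, then the turn about the tool's x in rad. A call has 1 to 20 rows; each row shifts and turns the commanded pose from where the row before left it, along the tool's axes as they then stand; what a row does not reach is not made up. A row lasts 1/8 s, in which the tool goes at most 62.5 mm and 10.7 degrees, less where a joint would pass 70% of its speed; a pose out of reach is approached as far as the arm can. A call with a gripper value outside its range is refused whole. The fingers move at their own pace and stop on an object; FORCE is the grip in N (left out, the last holds). Time passes only in rows, so rows that do not move let the fingers close. It gives the time, the measured TCP pose, the force and the opening at its end, in the units of the state.
- r.get_obs(): the state, without advancing time (a new reading comes with each control period).
- viewer.grab_frame(name): name is "scene" or "top" or "wrist"; returns (picture, depth): 400x640x3 uint8, red, green, blue; 400x640 float32, m along the optical axis (not along the pixel's ray), 0 where there is no reading.
- viewer.calibration(name): a dict with "mtx" (3x3 intrinsics, pixels), "world_to_cam" (4x4, takes a point from world to camera coordinates). Camera axes: x right, y up, looking along -z (the intrinsics and any distortion apply to the point x, -y, -z); pixel columns grow to the right and rows downward; lengths in m; the calibration is good to about 2 mm. A picture is of the moment at which its call begins: read the wrist's pose just before it. calibration takes no time and is no camera call; for the wrist camera it gives the pose at the moment of the call.
- r.hand_in(): hands the job in, once; it reports no verdict.
Trained networks look in the newest picture that a camera, given by its name, has taken for a name from the list of things; names that differ only in an ending like _2 or _b are one class to them, and where a whole thing is asked for, a point or a joint stands for the part that bears it (a point fixed in the world has none). Each returns a list of dicts, best first, with "score" (0 to 1); they miss things now and then, are a little off and sometimes report something else, mostly with a low value. They report only what shows in the picture. A call takes as long as a camera call. They do not tell look-alikes from the thing itself.
- nets.look_for(name, camera): "location" ([x, y, z] in m, in world coordinates, good to about 4 mm: the middle of the surface that is visible of it).
- nets.silhouettes(name, camera): "mask" (400x640 bool, what is visible of it).
The state is a dict: "clock": time; "joints": joint angles; "qvel": joint speeds; "tau": joint torques, N m; "tcp_pos": TCP position; "orientation": TCP orientation; "contact_force": force on the tool from outside, world axes, zero at the start; "moment": the same for the moment, N m; "grip_width": finger opening in m.
Only numpy, scipy, OpenCV 4.12 (cv2) and the standard library are available. Lean on these libraries where they do the work, as an engineer would, in place of code of your own. Each camera call takes 0.05 s, during which the arm holds its last target. There are 200 camera calls.

## Working session

There is one attempt and no reset: what is moved stays moved. The work goes in short steps, Python scripts to look and compute and a shell command to move; the robot and the scene stay as the last step left them, time stands still between calls to the robot, and variables do not carry over. Pictures are saved under pics/ and viewed, about 12 in all and at most 16, crops included, and the job is handed in when it is done.

```bash
mkdir -p pics; ls; python3 - <<'E'
from bench import r, viewer, nets
import cv2, numpy as np
o=r.get_obs(); print({k:np.round(v,4).tolist() for k,v in o.items()})
for c in("scene","top"):
    p,d=viewer.grab_frame(c); cv2.imwrite(f"pics/a_{c}.png",p[:,:,::-1])
    k=viewer.calibration(c); print(c,np.round(k["mtx"],1).tolist(),np.round(k["world_to_cam"],3).tolist(),list(k))
    for n in("full_rack","empty_rack","burner_head","sleeve_ring","copper_cup","union_nut"):
        print(n,[(round(x["score"],2),np.round(x["location"],3).tolist()) for x in nets.look_for(n,c)][:5])
E
```

```text
pics
{'clock': 0.0, 'joints': [1.1569, 0.4778, 0.0223, 1.5565, -0.0115, 1.1093, -0.0831], 'qvel': [-0.0006, -0.0016, 0.0008, 0.0007, 0.001, 0.0003, 0.0005], 'tau': [0.0005, -59.6445, 1.6079, -28.1199, 0.0125, 0.0094, 0.0], 'tcp_pos': [0.203, -0.6431, 0.2303], 'orientation': [2.057, 0.319, -2.0579], 'contact_force': [-0.0498, 0.1252, 0.3155], 'moment': [-0.0115, 0.0672, -0.0052], 'grip_width': 0.0851}
scene [[468.5, 0.0, 321.8], [0.0, 468.5, 197.7], [0.0, 0.0, 1.0]] [[-0.646, -0.763, -0.006, 0.345], [0.32, -0.278, 0.906, -0.185], [-0.693, 0.583, 0.424, -0.898], [0.0, 0.0, 0.0, 1.0]] ['mtx', 'world_to_cam']
full_rack [(0.71, [0.515, 0.177, 0.015])]
empty_rack [(0.82, [0.532, -0.148, 0.022])]
burner_head []
sleeve_ring [(0.41, [0.546, 0.118, 0.031])]
copper_cup [(0.62, [0.531, 0.162, 0.025])]
union_nut [(0.75, [0.513, 0.209, 0.036]), (0.54, [0.422, 0.218, 0.016]), (0.45, [0.399, 0.306, 0.016])]
top [[370.1, 0.0, 321.3], [0.0, 370.1, 198.9], [0.0, 0.0, 1.0]] [[0.0, -1.0, 0.003, 0.011], [0.989, 0.001, 0.149, -0.509], [-0.149, 0.003, 0.989, -0.877], [0.0, 0.0, 0.0, 1.0]] ['mtx', 'world_to_cam']
full_rack [(0.61, [0.548, 0.113, 0.016])]
empty_rack [(0.91, [0.546, -0.154, 0.014])]
burner_head [(0.65, [0.563, 0.058, 0.048])]
sleeve_ring [(0.59, [0.55, 0.107, 0.03])]
copper_cup [(0.54, [0.536, 0.162, 0.016])]
union_nut [(0.56, [0.429, 0.21, 0.026]), (0.42, [0.407, 0.299, 0.029])]
```

View pics/a_top.png

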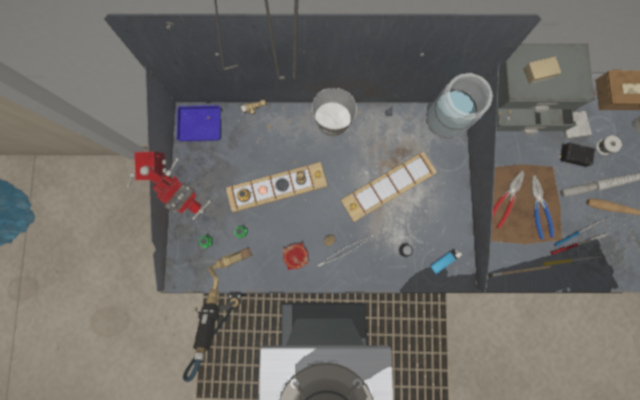

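View pics/a_scene.png

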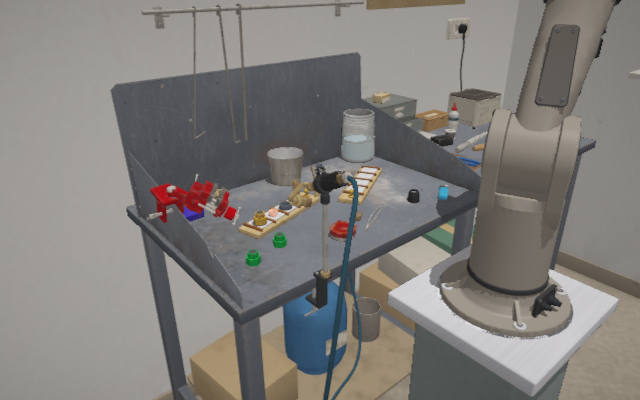

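The top view shows the full rack at about (228–327, 165–210), with the nut, cup, ring and burner from left to right. The empty rack is at about (343–437, 153–218), and the green nuts are look-alikes. I'll zoom in to find the knobs.

```bash
cat > h.py <<'E'
from bench import r, viewer, nets
import cv2, numpy as np
def deproj(d,c,K=None):
    K=K or viewer.calibration(c); M=K["mtx"]; W=np.linalg.inv(K["world_to_cam"])
    v,u=np.mgrid[:400,:640]
    P=np.stack([(u-M[0,2])/M[0,0]*d,-(v-M[1,2])/M[1,1]*d,-d],-1)
    return P@W[:3,:3].T+W[:3,3]
def proj(p,c,K=None):
    K=K or viewer.calibration(c); q=K["world_to_cam"]@np.append(p,1)
    return K["mtx"][:2,2]+K["mtx"][0,0]*np.array([q[0],-q[1]])/-q[2]
E
python3 - <<'E'
from h import *
p,d=viewer.grab_frame("top"); P=deproj(d,"top")
cv2.imwrite("pics/b.png",cv2.resize(p[145:225,220:445,::-1],None,fx=3.5,fy=3.5,interpolation=cv2.INTER_CUBIC))
for n in("full_rack","empty_rack"):
    m=nets.silhouettes(n,"top")[0]["mask"]&(d>0); Q=P[m]; 
    k=(Q[:,2]>.006)&(Q[:,2]<.03); rc=cv2.minAreaRect((Q[k,:2]*1000).astype(np.float32)); print(n,m.sum(),rc)
    t=Q[Q[:,2]>.03]; print("high",np.round(t[:8],3).tolist())
E
```

```text
full_rack 1478 ((545.6315307617188, 126.0482177734375), (66.85372161865234, 252.62265014648438), 15.84075927734375)
high [[0.573, 0.067, 0.074], [0.583, 0.022, 0.033], [0.583, 0.02, 0.033], [0.58, 0.025, 0.035], [0.58, 0.022, 0.035], [0.58, 0.02, 0.037], [0.581, 0.017, 0.033], [0.578, 0.027, 0.033]]
empty_rack 2410 ((548.0595703125, -161.07379150390625), (65.86035919189453, 251.1689910888672), 30.503564834594727)
high [[0.499, -0.065, 0.036], [0.499, -0.067, 0.034], [0.499, -0.07, 0.036], [0.499, -0.072, 0.034], [0.497, -0.062, 0.034], [0.496, -0.065, 0.037], [0.496, -0.067, 0.037], [0.496, -0.07, 0.037]]
```

View pics/b.png

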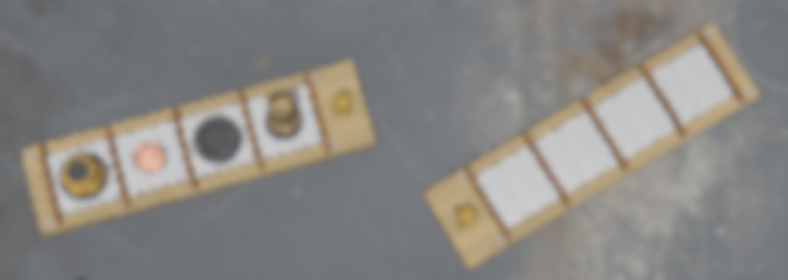

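```bash
cat >> h.py <<'E'
from scipy.spatial.transform import Rotation as R
# rack frames: origin xy, yaw of x axis
def rack(o,yaw): return np.array([[np.cos(yaw),-np.sin(yaw),o[0]],[np.sin(yaw),np.cos(yaw),o[1]],[0,0,1]])
def go(xy,z,jaw):   # jaw: world angle of jaw axis (mod pi); returns tool-frame shift mm, turn about tool x
    o=r.get_obs(); T=R.from_rotvec(o["orientation"]).as_matrix(); t=o["tcp_pos"]
    s=T.T@(np.array([*xy,z])-t)*1000
    cur=np.arctan2(T[1,1],T[0,1]); dy=(jaw-cur+np.pi/2)%np.pi-np.pi/2   # about world z
    print("t",round(o["clock"],2),"tcp",np.round(t*1000,1),"tilt",np.round(T[:,0],3),"jaw",round(cur,3),"shift",np.round(s,1),"turn",round(-dy,3),"(alt %.3f)"%(-dy+np.sign(dy)*np.pi),"F",np.round(o["contact_force"],1),"w",round(o["grip_width"]*1000,1),"q7",round(o["joints"][6],2))
E
python3 - <<'E'
from h import *
p,d=viewer.grab_frame("top"); P=deproj(d,"top")
for (a,b,c,e) in ((470,500,80,300),(420,500,70,140),(310,360,85,135),(190,250,200,330)):
    Q=P[c:e,a:b][d[c:e,a:b]>0]; i=Q[:,2].argmax(); print((a,b,c,e),np.round(Q[i],3))
Q=P[150:300,470:505]; Q=Q[Q[...,2]>.05]
for x0 in np.arange(.3,.75,.05):
    s=Q[abs(Q[:,0]-x0)<.03]; print(round(x0,2),len(s), np.round(s[s[:,2].argmax()],3) if len(s) else 0)
ya=np.deg2rad(105.84); ax=np.array([np.cos(ya),np.sin(ya)])
for n in("full_rack","empty_rack"):
    m=nets.silhouettes(n,"top")[0]["mask"]&(d>0); Q=P[m]; t=Q[Q[:,2]>.0315]; print(n,np.median(t,0))
go((0.545,0.126),0.25,np.deg2rad(15.84))
E
```

```text
(470, 500, 80, 300) [ 0.75  -0.374  0.183]
(420, 500, 70, 140) [ 0.771 -0.374  0.187]
(310, 360, 85, 135) [ 0.727 -0.072  0.094]
(190, 250, 200, 330) [0.278 0.242 0.246]
0.3 41 [ 0.328 -0.374  0.068]
0.35 162 [0.372 0.014 0.943]
0.4 242 [0.372 0.014 0.943]
0.45 297 [ 0.479 -0.373  0.117]
0.5 364 [ 0.529 -0.373  0.129]
0.55 427 [ 0.577 -0.373  0.141]
0.6 363 [ 0.602 -0.374  0.148]
0.65 16 [ 0.62  -0.373  0.085]
0.7 0 0
full_rack [0.57478019 0.0220126  0.03499291]
empty_rack [ 0.49276215 -0.06845871  0.03487481]
t 1.0 tcp [ 203.2 -643.7  231.3] tilt [-0.  0. -1.] jaw -1.265 shift [ -18.7 -631.1 -557.6] turn -1.541 (alt 1.600) F [ 1.  -0.9  0.3] w 85.2 q7 -0.08
```

```bash
python3 -m pendant '[85,-1,-10,-59,-0.0963, 85,-1,-10,-59,-0.0963, 85,-1,-10,-59,-0.0963, 85,-1,-10,-59,-0.0963, 85,-1,-10,-59,-0.0963, 85,-1,-10,-59,-0.0963, 85,-1,-10,-59,-0.0963, 85,-1,-10,-59,-0.0963, 85,-1,-10,-59,-0.0963, 85,-1,-10,-59,-0.0963, 85,-1,-10,-59,-0.0963, 85,-1,-10,-59,-0.0963, 85,-1,-10,-59,-0.0963, 85,-1,-10,-59,-0.0963, 85,-1,-10,-59,-0.0963, 85,-1,-10,-59,-0.0963, 85,0,0,0,0]'
python3 - <<'E'
from h import *
go((0.545,0.126),0.25,np.deg2rad(15.84))
p,d=viewer.grab_frame("wrist");cv2.imwrite("pics/c.png",p[:,:,::-1])
k=viewer.calibration("wrist");print(np.round(k["mtx"],1).tolist(),np.round(np.linalg.inv(k["world_to_cam"]),3).tolist())
E
```

```text
clock: 3.12
tcp_pos: [0.5181, 0.1679, 0.2481]
orientation: [0.998, 1.332, -0.994]
contact_force: [-0.4, -0.1, 0.2]
grip_width: 0.0851
t 3.12 tcp [518.1 167.9 248.1] tilt [ 0.001  0.003 -1.   ] jaw 0.286 shift [-2.  14.  47.8] turn 0.009 (alt -3.132) F [-0.4 -0.1  0.2] w 85.1 q7 -0.33
[[341.5, 0.0, 315.6], [0.0, 341.5, 196.0], [0.0, 0.0, 1.0]] [[0.961, -0.266, -0.075, 0.499], [0.276, 0.927, 0.254, 0.23], [0.002, -0.264, 0.964, 0.389], [0.0, 0.0, 0.0, 1.0]]
```

View pics/c.png

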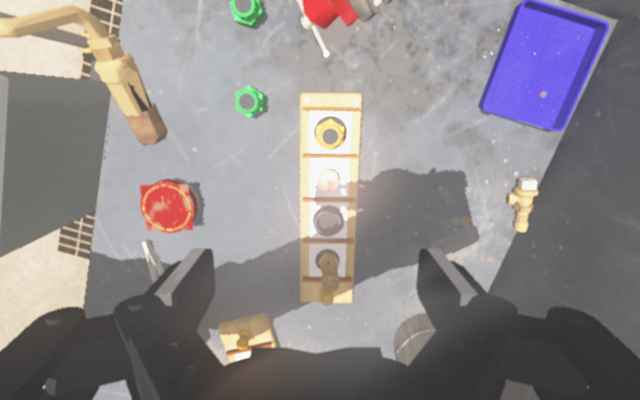

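The wrist view shows the nut at (331,132), the cup at (330,182), the ring at (328,220), the burner at (327,262) and the knob at about (327,298). I'll measure these now.

```bash
python3 - <<'E'
from h import *
p,d=viewer.grab_frame("wrist"); K=viewer.calibration("wrist"); P=deproj(d,"wrist",K)
yaw=np.deg2rad(105.84)
m=nets.silhouettes("full_rack","wrist"); m=m[0]["mask"]&(d>0); Q=P[m]; k=(Q[:,2]>.006)&(Q[:,2]<.03)
rc=cv2.minAreaRect((Q[k,:2]*1000).astype(np.float32)); print("rect",rc)
for n in("burner_head","sleeve_ring","copper_cup","union_nut","seat_burner_head","seat_sleeve_ring","seat_copper_cup","seat_union_nut"):
    for s in nets.silhouettes(n,"wrist")[:3]:
        mm=s["mask"]&(d>0); q=P[mm]
        if len(q)<5: continue
        zt=np.percentile(q[:,2],95); t=q[q[:,2]>zt-.006]; c,rr=cv2.minEnclosingCircle((t[:,:2]*1000).astype(np.float32))
        print(n,round(s["score"],2),mm.sum(),"top z",round(zt,4),"circ",np.round(c,1),round(rr,1),"med",np.round(np.median(t,0)*1000,1))
# top cam: white pads
p,d=viewer.grab_frame("top"); K=viewer.calibration("top"); P=deproj(d,"top",K)
m=nets.silhouettes("empty_rack","top")[0]["mask"]
hsv=cv2.cvtColor(p,cv2.COLOR_RGB2HSV); w=(m&(hsv[...,1]<40)&(hsv[...,2]>150)).astype(np.uint8)
n,l,st,ce=cv2.connectedComponentsWithStats(w)
M=K["mtx"]; W=np.linalg.inv(K["world_to_cam"])
for i in range(1,n):
    if st[i,4]<60: continue
    u,v=ce[i]; dd=np.array([(u-M[0,2])/M[0,0],-(v-M[1,2])/M[1,1],-1]); dd=W[:3,:3]@dd
    print("pad",st[i,4],np.round(ce[i],1),np.round((W[:3,3]+dd*(.018-W[2,3])/dd[2])*1000,1),"depth z",np.round(np.median(P[l==i][:,2])*1000,1))
E
```

```text
rect ((545.3892822265625, 123.752197265625), (66.14950561523438, 250.91859436035156), 15.372373580932617)
burner_head 0.86 702 top z 0.0729 circ [564.2  61.1] 10.2 med [564.1  61.   71.6]
sleeve_ring 0.66 429 top z 0.0308 circ [547.8 109.7] 16.2 med [548.3 111.5  29.3]
copper_cup 0.84 331 top z 0.0282 circ [534.4 157. ] 11.3 med [539.3 150.4  26. ]
copper_cup 0.56 6085 top z 0.0215 circ [546.2 123.2] 115.6 med [545.1 130.   20.7]
union_nut 0.88 700 top z 0.028 circ [431.1 212.2] 11.8 med [431.5 212.4  26.7]
union_nut 0.66 601 top z 0.0277 circ [408.  297.3] 11.6 med [409.6 294.   26.6]
union_nut 0.64 663 top z 0.046 circ [521.8 203.4] 11.7 med [521.6 203.6  44.8]
seat_burner_head 0.75 787 top z 0.0182 circ [562.3  60.1] 29.7 med [555.1  66.4  17. ]
seat_sleeve_ring 0.6 971 top z 0.0188 circ [549.  109.2] 29.6 med [548.9 111.5  17.1]
seat_copper_cup 0.71 1131 top z 0.0181 circ [536.  157.7] 29.5 med [537.4 161.2  16.9]
seat_union_nut 0.81 1101 top z 0.0186 circ [523.7 204.7] 29.7 med [523.5 210.8  17. ]
pad 309 [417.2 168.5] [ 590.6 -234.3   18. ] depth z 18.5
pad 313 [400.7 178.2] [ 565.2 -191.4   18. ] depth z 18.6
pad 655 [375.7 193. ] [ 526.8 -126.8   18. ] depth z 18.3
```

```bash
python3 - <<'E'
from h import *
go((0.522,0.2037),0.020,0.2705)
E
```

```text
t 3.77 tcp [520.4 161.8 247.3] tilt [ 0. -0. -1.] jaw 0.275 shift [227.3  13.  -39.9] turn 0.005 (alt -3.137) F [0.2 0.4 0.4] w 84.7 q7 -0.33
```

```bash
python3 -m pendant '[85,25,3,-10,0, 85,25,3,-10,0.005, 85,25,3,-10,0, 85,25,4,-10,0, 85,0,0,0,0, 85,0,0,0,0, 85,0,0,0,0]'
cat >> h.py <<'E'
def meas(names,cam="wrist"):
    K=viewer.calibration(cam); p,d=viewer.grab_frame(cam); P=deproj(d,cam,K)
    for n in names:
        for s in nets.silhouettes(n,cam)[:3]:
            mm=s["mask"]&(d>0); q=P[mm]
            if len(q)<5: continue
            zt=np.percentile(q[:,2],95); t=q[q[:,2]>zt-.006]; c,rr=cv2.minEnclosingCircle((t[:,:2]*1000).astype(np.float32))
            print(n,round(s["score"],2),mm.sum(),"top z",round(zt,4),"circ",np.round(c,1),round(rr,1),"rect",[np.round(a,1) for a in cv2.minAreaRect((t[:,:2]*1000).astype(np.float32))])
    return p,d,P
E
python3 - <<'E'
from h import *
p,d,P=meas(["full_rack","union_nut","copper_cup","sleeve_ring","burner_head","seat_union_nut","seat_copper_cup","seat_sleeve_ring","seat_burner_head"])
go((0.522,0.2037),0.020,0.2705)
E
```

```text
clock: 4.65
tcp_pos: [0.5228, 0.2038, 0.1485]
orientation: [1.009, 1.323, -1.007]
contact_force: [-0.8, 0.6, 0.7]
grip_width: 0.0851
full_rack 0.91 7448 top z 0.0214 circ [537.2 152.5] 89.1 rect [array([537.4, 151.6]), array([ 59.7, 171. ]), np.float64(15.5)]
union_nut 0.74 1259 top z 0.0281 circ [430.  214.7] 11.7 rect [array([430.3, 214.6]), array([22.5, 22.8]), np.float64(16.2)]
union_nut 0.58 1224 top z 0.0461 circ [520.9 206.3] 11.7 rect [array([520.9, 206.5]), array([22.4, 23.1]), np.float64(70.1)]
union_nut 0.58 1664 top z 0.0281 circ [406.1 300.9] 11.9 rect [array([406.6, 300.9]), array([22.3, 23. ]), np.float64(19.5)]
copper_cup 0.88 623 top z 0.0297 circ [533.4 159.8] 11.8 rect [array([533.3, 159.8]), array([22.8, 22.6]), np.float64(74.8)]
copper_cup 0.17 1201 top z 0.0461 circ [520.8 206.3] 11.8 rect [array([520.8, 206.3]), array([22.4, 23.1]), np.float64(63.2)]
sleeve_ring 0.76 851 top z 0.0308 circ [547.2 112.3] 16.4 rect [array([546.4, 113. ]), array([31.5, 30.5]), np.float64(79.3)]
burner_head 0.75 525 top z 0.041 circ [562.9  66.9] 8.0 rect [array([561.7,  70. ]), arr
[... 280 characters left out ...]
loat64(52.4)]
seat_copper_cup 0.79 1692 top z 0.0182 circ [535.2 159.3] 29.5 rect [array([535.3, 159.4]), array([42.9, 44.5]), np.float64(15.0)]
seat_sleeve_ring 0.89 1121 top z 0.0182 circ [548.4 111.3] 29.2 rect [array([548.7, 111.3]), array([43.9, 42.6]), np.float64(15.9)]
seat_sleeve_ring 0.46 1542 top z 0.0184 circ [521.9 207.9] 29.7 rect [array([521.9, 207.3]), array([43.7, 45. ]), np.float64(16.7)]
seat_burner_head 0.91 1000 top z 0.0189 circ [539.  131.1] 86.5 rect [array([547.5, 133.4]), array([ 44.7, 172. ]), np.float64(11.7)]
t 5.15 tcp [522.  204.  147.3] tilt [ 0.  0. -1.] jaw 0.271 shift [ 1.273e+02 -1.000e-01  3.000e-01] turn 0.0 (alt -3.141) F [-0.7 -0.1 -0.2] w 85.1 q7 -0.49
```

```bash
python3 -m pendant '[85,30,0,-3,0, 70,40,0,0,0, 60,40,0,0,0, 60,17,0,0,0, 60,0,0,0,0, 60,0,0,0,0, 24,0,0,0,0, 24,0,0,0,0, 24,0,0,0,0, 24,0,0,0,0]' 40
python3 - <<'E'
from h import *
go((0.5209,0.2068),0.020,0.2705)
E
```

```text
clock: 6.4
tcp_pos: [0.5219, 0.2072, 0.0216]
orientation: [1.009, 1.324, -1.006]
contact_force: [-0.6, -1.0, 6.0]
grip_width: 0.0266
t 6.4 tcp [521.9 207.2  21.6] tilt [ 0.002  0.    -1.   ] jaw 0.271 shift [ 1.6 -1.1  0.1] turn 0.0 (alt -3.142) F [-0.6 -1.   6. ] w 26.6 q7 -0.62
```

```bash
python3 -m pendant '[24,-20,0,0,0, 24,-30,0,0,0, 24,-40,0,0,-0.1, 24,-40,0,0,-0.165, 24,0,-22,49,0, 24,0,-22,49,0, 24,0,-22,49,0, 24,0,-22,49,0, 24,0,-22,49,0, 24,0,-22,49,0, 24,0,-22,49,0, 24,0,-22,49,0, 24,0,0,0,0, 24,0,0,0,0, 24,0,0,0,0,24,0,0,0,0]'
python3 - <<'E'
from h import *
p,d,P=meas(["empty_rack","union_nut"])
cv2.imwrite("pics/d.png",p[:,:,::-1])
go((0.5141,-0.1053),0.0226,0.535)
hsv=cv2.cvtColor(p,cv2.COLOR_RGB2HSV); m=nets.silhouettes("empty_rack","wrist")[0]["mask"]
w=(m&(hsv[...,1]<40)&(hsv[...,2]>150)&(P[...,2]>.01)&(P[...,2]<.0205)).astype(np.uint8)
n,l,st,ce=cv2.connectedComponentsWithStats(w,connectivity=4)
for i in range(1,n):
    if st[i,4]>200: print("pad",st[i,4],np.round(ce[i]),[np.round(a,1) for a in cv2.minAreaRect((P[l==i][:,:2]*1000).astype(np.float32))])
E
```

```text
clock: 8.4
tcp_pos: [0.5702, -0.2185, 0.1507]
orientation: [0.805, 1.417, -0.804]
contact_force: [0.1, -0.2, -0.5]
grip_width: 0.0267
empty_rack 0.75 18946 top z 0.0205 circ [ 556.8 -168.6] 94.4 rect [array([ 553.5, -172.2]), array([ 61.2, 184.5]), np.float64(30.4)]
union_nut 0.82 4660 top z 0.175 circ [ 569.4 -219.1] 11.9 rect [array([ 569.3, -218.8]), array([23.1, 23. ]), np.float64(69.9)]
t 8.55 tcp [ 570.1 -219.3  150.4] tilt [ 0.  0. -1.] jaw 0.537 shift [ 127.8   10.2 -126.6] turn 0.002 (alt -3.140) F [-1.2 -0.1 -0.3] w 26.7 q7 0.53
pad 3369 [329.  27.] [array([ 516.3, -108.8]), array([46. , 37.2]), np.float64(30.7)]
pad 3562 [329.  92.] [array([ 539.7, -148.3]), array([45.6, 45.4]), np.float64(30.8)]
pad 3027 [328. 156.] [array([ 565.2, -191.5]), array([45.7, 44.2]), np.float64(30.8)]
pad 2041 [329. 210.] [array([ 589.9, -233. ]), array([44.4, 43.1]), np.float64(30.8)]
```

View pics/d.png

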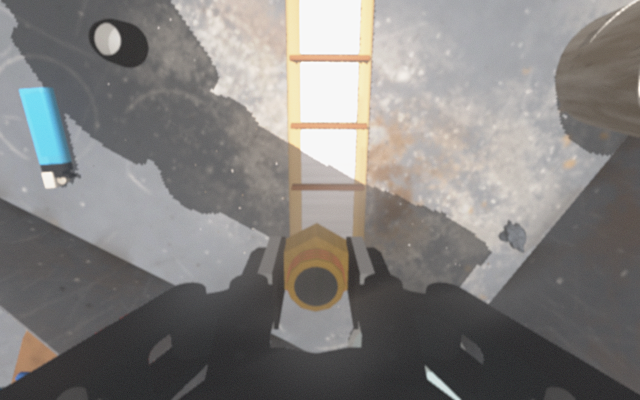

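The nut sits square in the jaws at (317,270). The pads are at (329,92), (329,156) and (329,210), and the top and wrist cameras agree within 1 mm. I'll place the nut.

```bash
python3 -m pendant '[24,0,3.6,-42,0, 24,0,3.5,-42,0, 24,0,3.5,-41.7,0, 24,30,0,0,0, 24,40,0,0,0, 24,35,0,0,0, 24,15,0,0,0, 24,8,0,0,0, 24,0,0,0,0, 24,0,0,0,0, 24,0,0,0,0]'
python3 - <<'E'
from h import *
go((0.5149,-0.1059),0.0216,0.5376)
E
```

```text
clock: 9.98
tcp_pos: [0.5154, -0.1066, 0.0231]
orientation: [0.806, 1.415, -0.806]
contact_force: [-0.2, -0.0, -0.5]
grip_width: 0.0269
t 9.97 tcp [ 515.4 -106.6   23.1] tilt [ 0.001 -0.    -1.   ] jaw 0.536 shift [ 1.5 -0.1 -0.9] turn -0.002 (alt 3.140) F [-0.2 -0.  -0.5] w 26.9 q7 0.2
```

```bash
python3 -m pendant '[26,1,0,-0.9,0, 26,0,0,0,0, 32,0,0,0,0, 45,0,0,0,0, 60,0,0,0,0, 60,-20,0,0,0, 60,-40,0,0,0, 60,-40,0,0,0, 60,0,25.4,-36.5,0, 60,0,25.4,-36.5,0, 60,0,25.4,-36.5,0, 60,0,25.4,-36.5,0, 60,0,25.4,-36.5,0, 60,0,25.4,-36.5,0, 60,0,0,0,0.133, 60,0,0,0,0.133, 60,0,0,0,0, 60,0,0,0,0, 60,0,0,0,0]'
python3 - <<'E'
from h import *
p,d,P=meas(["copper_cup","seat_copper_cup","seat_union_nut"])
cv2.imwrite("pics/e.png",p[:,:,::-1])
go((0.5339,0.1597),0.020,0.2705)
meas(["union_nut"],"top")
E
```

```text
clock: 12.35
tcp_pos: [0.5338, 0.1602, 0.1216]
orientation: [1.008, 1.325, -1.007]
contact_force: [-0.3, -0.1, -0.1]
grip_width: 0.0595
copper_cup 0.75 822 top z 0.0297 circ [533.2 159.4] 12.1 rect [array([533.4, 159.8]), array([22.5, 23.1]), np.float64(33.6)]
copper_cup 0.53 1539 top z 0.0182 circ [562.4  63.1] 29.6 rect [array([562.4,  62.8]), array([44.2, 44.6]), np.float64(16.8)]
seat_copper_cup 0.59 2357 top z 0.0183 circ [535.7 160.7] 29.2 rect [array([535.4, 159.9]), array([44.3, 44.2]), np.float64(17.7)]
seat_union_nut 0.69 3863 top z 0.0184 circ [522.5 207.5] 30.0 rect [array([521.9, 207.5]), array([45.1, 44.8]), np.float64(15.4)]
t 12.55 tcp [533.7 160.3 121.3] tilt [-0.  0. -1.] jaw 0.27 shift [1.013e+02 1.000e-01 6.000e-01] turn -0.001 (alt 3.141) F [ 0.5 -0.1 -0.5] w 59.9 q7 -0.43
union_nut 0.43 129 top z 0.0485 circ [ 515.1 -106.1] 11.0 rect [array([ 514.6, -105.9]), array([19.9, 20.4]), np.float64(87.8)]
union_nut 0.43 133 top z 0.0302 circ [406.8 299.8] 11.4 rect [array([407.3, 300. ]), array([21.8, 21.6]), np.float64(59.8)]
```

View pics/e.png

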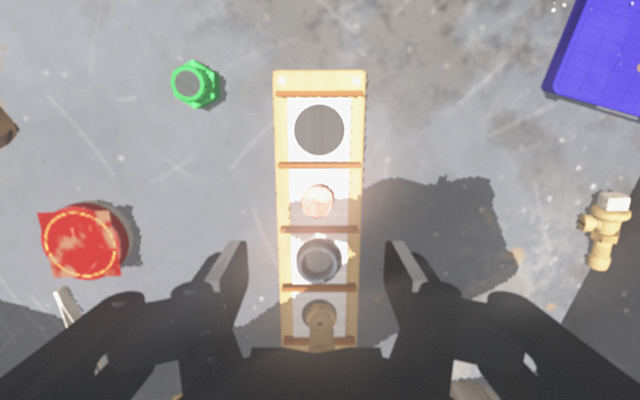

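```bash
python3 -m pendant '[60,40,0,0.4,0, 60,40,0,0,0, 60,20.5,0,0,0, 60,0,0,0,0, 60,0,0,0,0, 18,0,0,0,0, 18,0,0,0,0, 18,0,0,0,0, 18,0,0,0,0]' 25
python3 -m pendant '[18,-10,0,0,0, 18,-10,0,0,0, 18,0,0,0,0]'
```

```text
clock: 13.78
tcp_pos: [0.5344, 0.1602, 0.0218]
orientation: [1.009, 1.324, -1.007]
contact_force: [-1.8, -0.4, 5.6]
grip_width: 0.0212
clock: 14.15
tcp_pos: [0.5345, 0.1603, 0.042]
orientation: [1.01, 1.324, -1.007]
contact_force: [-0.6, -0.4, -0.4]
grip_width: 0.0212
```

```bash
python3 -m pendant '[18,-40,0,0,-0.133, 18,-40,0,0,-0.134, 18,0,-25.6,44.7,0, 18,0,-25.6,44.7,0, 18,0,-25.6,44.7,0, 18,0,-25.6,44.7,0, 18,0,-25.6,44.7,0, 18,0,-25.6,44.7,0, 18,0,0,0,0, 18,0,0,0,0, 18,0,0,0,0]'
python3 - <<'E'
from h import *
p,d,P=meas(["copper_cup","empty_rack","union_nut"])
cv2.imwrite("pics/f.png",p[:,:,::-1])
go((0.5398,-0.1485),0.0218,0.5376)
E
```

```text
clock: 15.52
tcp_pos: [0.5391, -0.1472, 0.1209]
orientation: [0.804, 1.417, -0.803]
contact_force: [0.9, 0.6, 0.1]
grip_width: 0.0208
copper_cup 0.63 2204 top z 0.1285 circ [ 538.4 -147.5] 12.0 rect [array([ 538.2, -147.3]), array([21.1, 23.6]), np.float64(30.1)]
empty_rack 0.63 19640 top z 0.0215 circ [ 544.2 -159.4] 118.6 rect [array([ 544.8, -157.3]), array([ 59.5, 234.1]), np.float64(30.5)]
union_nut 0.82 1537 top z 0.0462 circ [ 514.2 -106.6] 11.7 rect [array([ 514.1, -106.6]), array([22.8, 23. ]), np.float64(76.7)]
t 15.72 tcp [ 539.1 -148.   120.9] tilt [ 0.  0. -1.] jaw 0.538 shift [99.1  0.4  0.8] turn 0.001 (alt -3.141) F [ 0.4  0.5 -0.3] w 21.3 q7 0.38
```

View pics/f.png

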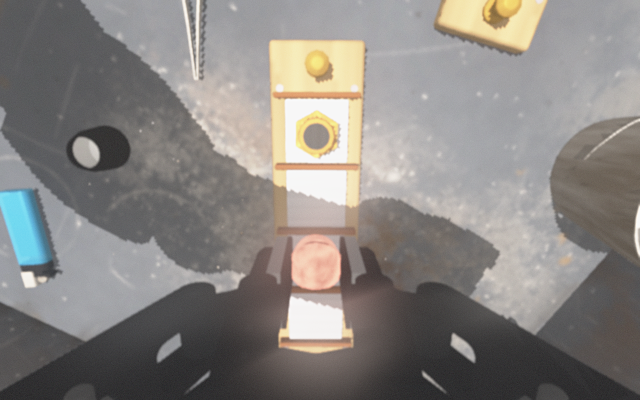

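The nut stands in its bay by the knob at (317,134), and the cup is held level at (317,262). I'll lower it.

```bash
python3 -m pendant '[18,30,0.9,1.3,0, 18,35,0,0,0, 18,20,0,0,0, 18,9,0,0,0, 18,4,0,0,0, 18,0,0,0,0, 18,0,0,0,0, 18,0,0,0,0]'
python3 - <<'E'
from h import *
go((0.5405,-0.1487),0.0218,0.5376)
E
```

```text
clock: 16.73
tcp_pos: [0.5408, -0.1498, 0.0234]
orientation: [0.806, 1.415, -0.805]
contact_force: [-0.5, 0.2, -0.5]
grip_width: 0.0212
t 16.73 tcp [ 540.8 -149.8   23.4] tilt [ 0.001 -0.    -1.   ] jaw 0.537 shift [ 1.6  0.4 -1.1] turn -0.001 (alt 3.141) F [-0.5  0.2 -0.5] w 21.2 q7 0.28
```

```bash
python3 -m pendant '[20,1.2,0.3,-1,0, 20,0,0,0,0, 24,0,0,0,0, 30,0,0,0,0, 45,0,0,0,0, 60,0,0,0,0, 60,-20,0,0,0, 60,-40,0,0,0, 60,-40,0,0,0, 60,0,23.4,-36.7,0, 60,0,23.4,-36.7,0, 60,0,23.4,-36.7,0, 60,0,23.4,-36.7,0, 60,0,23.4,-36.7,0, 60,0,23.4,-36.7,0, 60,0,0,0,0.133, 60,0,0,0,0.134, 60,0,0,0,0, 60,0,0,0,0, 60,0,0,0,0]'
python3 - <<'E'
from h import *
p,d,P=meas(["sleeve_ring","seat_sleeve_ring","burner_head"])
go((0.548,0.1121),0.020,0.2705)
meas(["copper_cup"],"top")
E
```

```text
clock: 19.23
tcp_pos: [0.5482, 0.1122, 0.1219]
orientation: [1.008, 1.325, -1.007]
contact_force: [0.1, 0.6, 0.1]
grip_width: 0.06
sleeve_ring 0.61 1043 top z 0.0309 circ [547.2 112. ] 16.2 rect [array([547.2, 112. ]), array([30.9, 32.3]), np.float64(16.2)]
seat_sleeve_ring 0.66 2414 top z 0.0185 circ [548.2 111.9] 30.4 rect [array([548.3, 112. ]), array([45.3, 45.5]), np.float64(14.9)]
burner_head 0.66 1670 top z 0.0732 circ [563.4  64. ] 9.9 rect [array([563.6,  64.1]), array([18.7, 19. ]), np.float64(88.8)]
t 19.43 tcp [548.2 112.3 121.6] tilt [-0.  0. -1.] jaw 0.27 shift [ 1.016e+02 -2.000e-01  1.000e-01] turn -0.0 (alt 3.141) F [ 0.3 -0.3  0.2] w 60.1 q7 -0.35
copper_cup 0.38 74 top z 0.0321 circ [ 540.7 -149.5] 11.8 rect [array([ 541.2, -149.5]), array([21.2, 22.7]), np.float64(44.6)]
```

```bash
python3 -m pendant '[60,40,0,0,0, 60,40,0,0,0, 60,21,0,0,0, 60,0,0,0,0, 60,0,0,0,0, 28,0,0,0,0, 28,0,0,0,0, 28,0,0,0,0, 28,0,0,0,0]' 25
python3 -m pendant '[28,-20,0,0,0, 28,-40,0,0,-0.133, 28,-40,0,0,-0.134, 28,0,0,0,0]'
python3 - <<'E'
from h import *
go((0.5654,-0.1915),0.12,0.5376)
E
```

```text
clock: 20.65
tcp_pos: [0.549, 0.1126, 0.0219]
orientation: [1.009, 1.323, -1.007]
contact_force: [-1.8, -0.3, 5.2]
grip_width: 0.0304
clock: 21.15
tcp_pos: [0.5506, 0.1132, 0.1251]
orientation: [0.808, 1.411, -0.8]
contact_force: [-0.1, 0.4, -1.4]
grip_width: 0.0304
t 21.15 tcp [550.6 113.2 125.1] tilt [ 0.007  0.002 -1.   ] jaw 0.537 shift [   4.7 -143.3  269.3] turn -0.0 (alt 3.141) F [-0.1  0.4 -1.4] w 30.4 q7 -0.12
```

```bash
python3 -m pendant '[28,0,-23.4,45,0, 28,0,-23.4,45,0, 28,0,-23.4,45,0, 28,0,-23.4,45,0, 28,0,-23.4,45,0, 28,0,-23.4,45,0, 28,0,0,0,0, 28,0,0,0,0, 28,0,0,0,0]'
python3 - <<'E'
from h import *
p,d,P=meas(["sleeve_ring","copper_cup","union_nut"])
cv2.imwrite("pics/g.png",p[:,:,::-1])
go((0.5662,-0.1917),0.0219,0.5376)
E
```

```text
clock: 22.28
tcp_pos: [0.5657, -0.1896, 0.1208]
orientation: [0.804, 1.417, -0.803]
contact_force: [0.5, 0.3, -0.1]
grip_width: 0.0306
sleeve_ring 0.97 2838 top z 0.1295 circ [ 564.8 -189.2] 16.2 rect [array([ 564.8, -188.9]), array([30.2, 31.6]), np.float64(27.0)]
copper_cup 0.62 921 top z 0.0296 circ [ 539.7 -149. ] 11.7 rect [array([ 539.6, -149.2]), array([22.9, 22.2]), np.float64(30.6)]
union_nut 0.85 1931 top z 0.0462 circ [ 514.2 -106.5] 11.8 rect [array([ 514.3, -106.6]), array([22.9, 23. ]), np.float64(32.4)]
t 22.48 tcp [ 565.7 -190.4  120.7] tilt [ 0.  0. -1.] jaw 0.538 shift [98.8 -0.2  1.3] turn 0.001 (alt -3.141) F [0.1 1.1 0.2] w 30.5 q7 0.44
```

View pics/g.png

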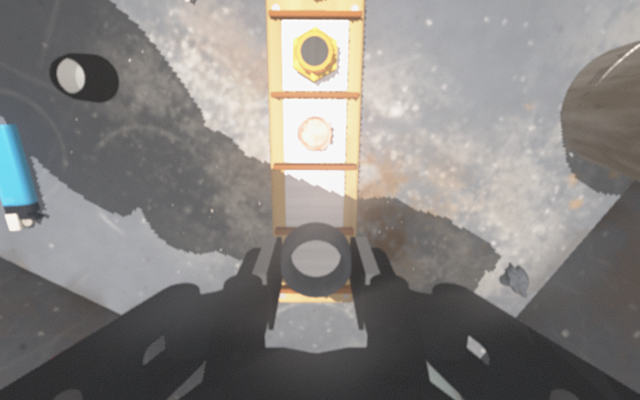

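The nut at (315,53) and the cup at (315,133) stand in their bays, and the ring is held level at (316,262).

```bash
python3 -m pendant '[28,30,0.1,0.5,0, 28,35,0,0,0, 28,20,0,0,0, 28,9,0,0,0, 28,5,0,0,0, 28,0,0,0,0, 28,0,0,0,0, 28,0,0,0,0]'
python3 - <<'E'
from h import *
go((0.5662,-0.1917),0.0219,0.5376)
E
```

```text
clock: 23.48
tcp_pos: [0.5663, -0.192, 0.0221]
orientation: [0.806, 1.415, -0.805]
contact_force: [0.2, -1.3, -0.4]
grip_width: 0.0308
t 23.48 tcp [ 566.3 -192.    22.1] tilt [ 0.001 -0.    -1.   ] jaw 0.537 shift [ 0.2  0.1 -0.3] turn -0.001 (alt 3.141) F [ 0.2 -1.3 -0.4] w 30.8 q7 0.35
```

```bash
python3 -m pendant '[30,0,0,0,0, 34,0,0,0,0, 45,0,0,0,0, 60,0,0,0,0, 60,0,0,0,0, 60,-20,0,0,0, 60,-40,0,0,0, 60,-40,0,0,0, 60,0,21.5,-36.7,0, 60,0,21.5,-36.7,0, 60,0,21.5,-36.7,0, 60,0,21.5,-36.7,0, 60,0,21.5,-36.7,0, 60,0,21.5,-36.7,0, 60,0,0,0,0.133, 60,0,0,0,0.134, 60,0,0,0,0, 60,0,0,0,0, 60,0,0,0,0]'
python3 - <<'E'
from h import *
p,d,P=meas(["burner_head","seat_burner_head"])
go((0.5642,0.0638),0.036,0.2705)
meas(["sleeve_ring"],"top")
E
```

```text
clock: 25.85
tcp_pos: [0.5643, 0.0632, 0.1219]
orientation: [1.008, 1.325, -1.007]
contact_force: [-0.1, 0.1, 0.9]
grip_width: 0.0599
burner_head 0.82 1491 top z 0.0735 circ [563.6  63.8] 9.7 rect [array([563.6,  63.8]), array([18.4, 19.3]), np.float64(14.4)]
seat_burner_head 0.67 2068 top z 0.0183 circ [562.5  63.4] 30.3 rect [array([562. ,  63.4]), array([44.1, 44.1]), np.float64(15.9)]
t 26.0 tcp [564.2  63.2 121.6] tilt [-0.  0. -1.] jaw 0.27 shift [85.6  0.2 -0.5] turn -0.0 (alt 3.141) F [-0.4 -0.1 -1. ] w 59.7 q7 -0.26
sleeve_ring 0.46 96 top z 0.035 circ [ 502.5 -130.2] 101.3 rect [array([ 503.6, -129.1]), array([ 28.3, 202.4]), np.float64(44.7)]
```

```bash
python3 -m pendant '[60,40,0.2,-0.5,0, 60,35,0,0,0, 60,10,0,0,0, 60,0,0,0,0, 60,0,0,0,0, 14,0,0,0,0, 14,0,0,0,0, 14,0,0,0,0, 14,0,0,0,0, 14,0,0,0,0]' 35
python3 -m pendant '[14,-20,0,0,0, 14,-40,0,0,-0.133, 14,-40,0,0,-0.134, 14,0,-19.7,45.2,0, 14,0,-19.7,45.2,0, 14,0,-19.7,45.2,0, 14,0,-19.7,45.2,0, 14,0,-19.7,45.2,0, 14,0,-19.7,45.2,0, 14,0,0,0,0, 14,0,0,0,0, 14,0,0,0,0]'
python3 - <<'E'
from h import *
p,d,P=meas(["burner_head","sleeve_ring","copper_cup","union_nut"])
cv2.imwrite("pics/i.png",p[:,:,::-1])
go((0.5918,-0.2346),0.0365,0.5376)
E
```

```text
clock: 27.35
tcp_pos: [0.5647, 0.0639, 0.0372]
orientation: [1.008, 1.324, -1.008]
contact_force: [-1.4, -1.1, 6.3]
grip_width: 0.0182
clock: 28.85
tcp_pos: [0.6016, -0.2275, 0.1371]
orientation: [0.804, 1.417, -0.803]
contact_force: [-0.4, -0.1, -1.5]
grip_width: 0.0185
burner_head 0.72 4442 top z 0.1732 circ [ 600.4 -227.7] 10.2 rect [array([ 600.5, -227.4]), array([18.1, 19.7]), np.float64(31.4)]
sleeve_ring 0.85 801 top z 0.0311 circ [ 565.6 -192.2] 16.1 rect [array([ 565.4, -191.9]), array([31.5, 30.7]), np.float64(73.2)]
copper_cup 0.96 965 top z 0.0295 circ [ 539.8 -149.3] 11.7 rect [array([ 539.8, -149.3]), array([22.5, 22.1]), np.float64(30.9)]
union_nut 0.58 58 top z 0.029 circ [ 521.5 -118.9] 3.3 rect [array([ 522. , -119.6]), array([6.6, 1.7]), np.float64(35.6)]
t 29.1 tcp [ 601.4 -228.9  136.8] tilt [ 0.  0. -1.] jaw 0.538 shift [100.3 -11.2  -0. ] turn 0.0 (alt -3.141) F [-0.2  0.3 -0.3] w 18.2 q7 0.49
```

View pics/i.png

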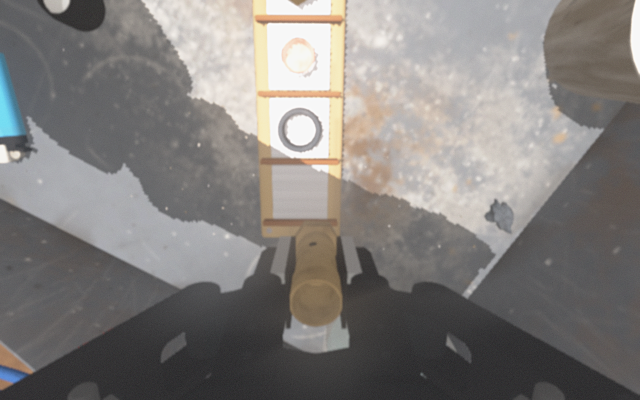

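The burner is held upright at (316,270). It hovers 11 mm off in tool y, and the next rows correct that. The ring at (300,129) and the cup at (298,55) are in place.

```bash
python3 -m pendant '[14,0,-11.2,-0.4,0, 14,0,0,0,0, 14,35,0,0,0, 14,35,0,0,0, 14,18,0,0,0, 14,7,0,0,0, 14,3,0,0,0, 14,0,0,0,0, 14,0,0,0,0, 14,0,0,0,0]'
python3 - <<'E'
from h import *
go((0.5919,-0.2348),0.0373,0.5376)
E
```

```text
clock: 30.35
tcp_pos: [0.5919, -0.2351, 0.0392]
orientation: [0.805, 1.415, -0.805]
contact_force: [-0.5, -0.2, -1.4]
grip_width: 0.0182
t 30.35 tcp [ 591.9 -235.1   39.2] tilt [ 0.001 -0.    -1.   ] jaw 0.537 shift [ 1.9  0.2 -0.2] turn -0.001 (alt 3.141) F [-0.5 -0.2 -1.4] w 18.2 q7 0.44
```

Lower the last 1.7 mm, release, lift and move clear, then check.

```bash
python3 -m pendant '[14,1.7,0,0,0, 14,0,0,0,0, 17,0,0,0,0, 20,0,0,0,0, 26,0,0,0,0, 45,0,0,0,0, 60,0,0,0,0, 60,-20,0,0,0, 60,-50,0,0,0, 60,-60,0,0,0, 60,-20,0,20,0, 60,0,-20,50,0, 60,0,0,0,0, 60,0,0,0,0, 60,0,0,0,0]'
python3 - <<'E'
from h import *
p,d,P=meas(["burner_head","sleeve_ring","copper_cup","union_nut"])
cv2.imwrite("pics/j.png",p[:,:,::-1])
go((0.5919,-0.2348),0.0373,0.5376)
print("bays",[np.round([552.6+a*.512,-170-a*.859],1).tolist() for a in(-75,-25,25,75)])
p,_=viewer.grab_frame("scene"); cv2.imwrite("pics/k.png",cv2.resize(p[140:260,220:420,::-1],None,fx=4,fy=4,interpolation=cv2.INTER_CUBIC))
E
```

```text
clock: 32.22
tcp_pos: [0.6104, -0.3037, 0.1875]
orientation: [0.804, 1.417, -0.803]
contact_force: [0.8, 0.4, -0.0]
grip_width: 0.0602
burner_head 0.84 734 top z 0.0738 circ [ 591.2 -235.3] 9.6 rect [array([ 591.2, -235.3]), array([18.9, 18.2]), np.float64(31.0)]
sleeve_ring 0.61 759 top z 0.0311 circ [ 565.8 -192.6] 16.0 rect [array([ 566.1, -192.9]), array([31.4, 30.9]), np.float64(3.0)]
t 32.48 tcp [ 610.2 -304.7  187. ] tilt [-0.  0. -1.] jaw 0.538 shift [149.7  20.1 -69.4] turn 0.0 (alt -3.142) F [ 0.3 -0.6 -1.2] w 59.9 q7 0.63
bays [[514.2, -105.6], [539.8, -148.5], [565.4, -191.5], [591.0, -234.4]]
```

View pics/j.png

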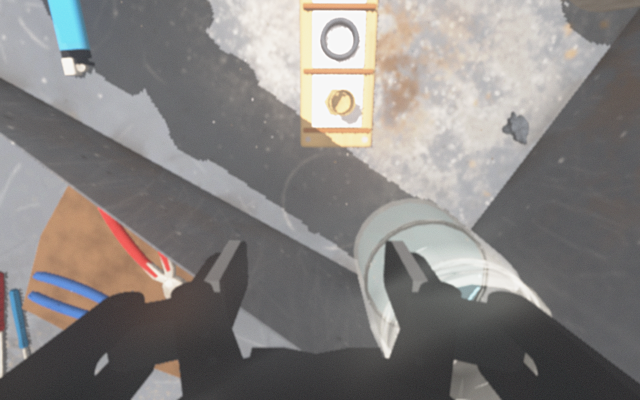

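View pics/k.png

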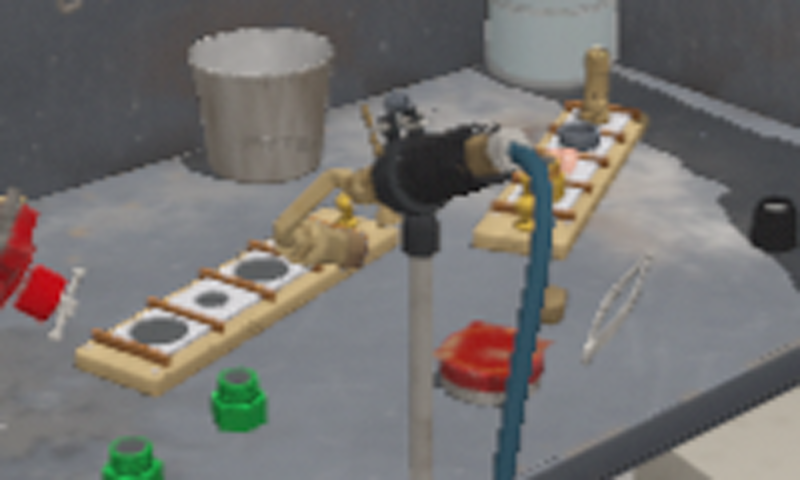

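```bash
python3 -c "
from bench import r
print(r.hand_in(), r.get_obs()['clock'])"
```

```text
the job is handed in; nothing more can be done
the job is handed in; nothing more can be done
```

All four parts are in the empty rack in reverse order. From the knob outward they stand as union nut, copper cup, sleeve ring, burner head. The job was handed in at about 32.5 s.

**Position checks:** In the wrist camera, each part was within about 1.3 mm of its bay centre:

| Part | Seen at (mm) | Bay centre (mm) | Last seen |
|---|---|---|---|
| Burner head | 591.2, -235.3 | 591.0, -234.4 | after release |
| Sleeve ring | 565.8, -192.6 | 565.4, -191.5 | after release |
| Copper cup | 539.8, -149.3 | 539.8, -148.5 | before the burner was placed |
| Union nut | 514.2, -106.5 | 514.2, -105.6 | before the ring was placed |

- **Standing flat:** The measured top heights fit upright parts flat on their pads. After the last release the gripper touched nothing and the wrist force was about 0.

- **Checks that failed or disagreed:**
  - In the last wrist picture the cup and nut were out of view. I only saw them in the final scene picture, partly hidden by the torch hose.
  - One top-camera reading of the ring gave a plainly wrong outline. I used the wrist camera's reading instead.
  - My first measurement of the full rack was about 3 mm off because the arm was still settling. I measured it again before the first grasp.

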